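# Swing the heel-form board home and pin it

### The job

Set up the shoemaker's heel-form jig: push the loose board near its free corner so that it pivots about its fixed pin until it bears on the steel stop screw, and press it there, level and without bearing down on it, so that the screw takes about 8 N (at least 5) for half a second; never push the board with more than 18 N in all. Then take the steel lock pin out of the tool block, put it down through the board into the jig until its shoulder sits on the board, and let go. Leave the other tools and things where they are.

Things in the scene. Friction and masses are not known exactly. Their poses are not given: they have to be found in the camera images.
- jig: Fixed plywood plank, 300 x 300 x 18 mm (x, y, z). Origin: centre of its underside, on the bench; z up. The fixed steel pivot pin (12 mm diameter, with a 22 mm cap whose top is 48 mm above the bench) stands at jig x = +90, y = +90 mm. Its lock hole is at x = +60, y = -60 mm.
- lock_hole (a point): Centre of the mouth of the 13 mm round through hole in the top face of the jig plank (18 mm above the bench). The lock pin must end in it.
- stop: Fixed steel stop block, 20 x 30 x 30 mm, on the jig's top, same axes as the jig. Origin: centre of the lower edge of its face towards the board (-x face), at jig x = +128, y = -70, z = +18 mm. From that face, 12 mm above the jig, a 10 mm steel stop screw stands out towards the board by 4 to 12 mm; its setting differs each time and is not measured. The board bears on the screw's flat tip.
- board: Loose wooden board 130 x 210 x 22 mm, about 0.9 kg, flat on the jig (top 40 mm above bench), its hole over the pivot pin with 0.75 mm play. Origin: centre of that hole, underside; z up. Spans own x -100 to +30, y -180 to +30 mm. Starts turned clockwise from above (yaw 0.3 to 0.7 rad below the jig's); home: +x edge on the stop screw, yaw within 0.03 rad of the jig's, as the screw is set.
- board_corner (a point): Top of the board's free near corner, board x = -100, y = -180 mm. Push the upright face x = -100 mm near here, towards board +x. Sliding it takes 2 to 7 N; it stays where left. Fingers drag on this face: a tool that sags or presses down loads the board, the jig's friction then takes up the push and little of it reaches the stop, so watch the vertical force and ease it off. Too wide to grasp.
- board_hole (a point): Centre, at the board's top, of its lock slot (through), 20 mm along board x by 13.5 mm along y, at board x = -30, y = -150 mm; at home it lies over the jig's lock hole, up to 5 mm off along x. A fixed D-shaped wooden heel form, 28 mm high, stands on the board between x = -82 and -22, y = -102 and -34 mm.
- tool_block: Fixed wooden block, 200 x 60 x 50 mm high, long side along its x. Origin: centre of its underside. Three 13 mm holes, 42 mm deep, in its top at x = -70, 0, +70 mm, y = 0, holding the lock pin and the two punches in any order.
- lock_pin: Loose steel pin, 72 mm long, 90 g, upright: shank 10 mm diameter, 38 mm long, foot tapered to 6 mm over 4 mm; above it a plain cylindrical steel head 22 mm diameter, 34 mm high, whose underside is the shoulder. Origin: centre of the foot; z towards the head. In the tool block its foot is 12 mm above the bench; fully in the jig about 2 mm.
- punch_a: Bystander: punch with turned wooden handle 62 mm high (30 mm wide) and 38 mm steel shank, in the tool block. Origin: foot.
- punch_b: Bystander: punch with turned wooden handle 52 mm high, otherwise as punch_a. Origin: foot.
- tack_tin: Bystander: round steel tin, 42 mm diameter, 32 mm high, on the jig's near left corner. Origin: centre of its underside.
- hammer: Bystander: hammer 250 mm long lying on the bench. Origin: under the middle of its length.
- glue_jar: Bystander: amber glass jar, 66 mm diameter, 85 mm high. Origin: centre of its underside.
- clay_cup: Bystander: terracotta cup, 84 mm diameter, 65 mm high. Origin: centre of its underside.
- awl: Bystander: awl 150 mm long with a wooden handle lying on the bench. Origin: under the middle of its length.
- spool: Bystander: upright spool, 44 mm diameter, 44 mm high. Origin: centre of its underside.

How it is judged:
On the way, in this order (a step that is already met when the one before it is completed fails the run):
1. the board, swung home and flat, is pressed on the stop with at least 5 N for 0.3 s (contact force between board and stop above 5 N and angle between board's own z axis and vertical below 0.05 rad and angle between the y axis of board and the y axis of jig, either way round below 0.04 rad), for 0.3 s.
2. the lock pin is down through the board in the jig's hole (z of lock_pin in the frame of jig below 0.006 m and horizontal distance between lock_pin and lock_hole below 0.004 m), for 0.2 s.
At the end, for the whole second after the job is handed in: Board flat on the jig (tilt < 0.03 rad, lifted < 4 mm), heading within 0.05 rad of the jig's; lock pin down through it in the jig's hole (foot within 4 mm of its axis and < 6 mm above the jig's underside, tilt < 0.12 rad); both released and at rest (all of step 2 and angle between lock_pin's own z axis and vertical below 0.12 rad and angle between the y axis of board and the y axis of jig, either way round below 0.05 rad and angle between board's own z axis and vertical below 0.03 rad and z of board in the frame of jig below 0.022 m and linear speed of each of board, lock_pin below 0.01 m/s); the robot touches nothing.
It fails at once if the fingers push the board with more than 18 N (contact force between the fingers and board above 18 N).
It fails at once if the board is tipped up from the jig (angle between board's own z axis and vertical above 0.1 rad).
It fails at once if a bystander is moved more than 25 mm (distance of any of punch_a, punch_b, tack_tin, hammer, glue_jar, clay_cup, awl, spool from where it was at the start of the episode above 0.025 m).
It also fails if it takes over 72 s, if anything falls off the work surface, if the arm or the gripper's body presses on something with over 40 N, if the wrist force passes 120 N, or if a joint passes its speed limit or range.

### The arm

A 6-joint arm with a two-finger parallel gripper is mounted at the origin on the work surface. World frame = base frame: x ahead of the robot, y to its left, z up, the work surface at z = 0. Lengths are in m, angles in rad, forces in N, time in s.
With the tool pointing down it reaches from about 0.325 to 0.85 m from the base axis. Payload 4.4 kg.
Tool frame: the origin (TCP) lies midway between the tips of the shut fingers; the grasp point (between the pads) lies 19 mm behind it (bot.grasp_offset is the z of the grasp point in the tool frame, in m); z points along the fingers, y is the line along which they close (so a half turn about z gives the same grasp; the last joint's range is limited). The gripper opens to 94 mm and grips with 3 to 60 N. Pads are 16 mm wide; open, the fingers measure 119 mm over their backs; the gripper's body (75 mm by 177 mm) begins 78 mm behind the grasp point.
Start: joints at [1.038, 0.207, 1.542, -0, 1.393, -0.15], TCP at [0.214, 0.534, 0.205] pointing down, gripper open.
Joint ranges: [-2.73, 2.73], [-0.86, 2.22], [0.23, 2.46], [-1.11, 4.25], [0.08, 2.63], [-2.82, 2.82]. Speed limits (rad/s): [2.79, 2.79, 3.14, 3.14, 3.14, 3.14].

### API

Orientations are given as a rotation vector (axis times angle).
In Python, from station import bot gives the robot as it stands.
- The arm moves only by the tool arm_command, never from a script. Its argument "steps" is a list of rows, each a list of 7 numbers: the shift along the tool's x, y, z in a scale on which 1.0 is 0.5 m, then the turn, a rotation vector about the tool's x, y, z in parts of the range, where 1.0 means 60 degrees, then the opening, from -1 (shut) to 1 (fully open). A call has 1 to 20 rows; each row is the pose to reach, as a shift and turn from the pose commanded when the call began, along the tool's axes at that moment; what a row does not reach only later rows make up. A row lasts 1/10 s, in which the tool goes at most 50 mm and 8.59 degrees, less where a joint would pass 70% of its speed; a pose out of reach is approached as far as the arm can. A shift or turn number past 1, either way, is cut back to 1. A call with a gripper value outside its range is refused whole. The fingers move at their own pace and stop on an object; the grip force is fixed at half the most. Time passes only in rows, so rows that repeat a pose let the fingers close. It gives the time, the measured TCP pose, the force, the opening and the grip force at its end, in the units of the state.
- bot.get_obs(): the state, without advancing time (a new reading comes with each control period).
- bot.camera(name): name is "side" or "top"; returns a dict with "pixels" (400x640x3 uint8, red, green, blue), "vertical_fov" (degrees; the focal length in pixels is half the picture's height over the tangent of half this angle, whatever the lens; pixels are square), "cx", "cy" (the principal point, pixels), "cam_to_world" (4x4, takes a point from camera to world coordinates). Camera axes: x right, y up, looking along -z (the intrinsics and any distortion apply to the point x, -y, -z); pixel columns grow to the right and rows downward; lengths in m; the calibration is good to about 2 mm. A picture is of the moment at which its call begins. There is no depth.
- bot.close_job(): hands the job in; it is judged then, once.
Trained networks look in a picture, given as the dict that the camera call returned (one of the last four; its "shot" number tells which), for a name from the list of things; names that differ only in an ending like _2 or _b are one class to them, and where a whole thing is asked for, a point or a joint stands for the part that bears it (a point fixed in the world has none). Each returns a list of dicts, best first, with "p" (0 to 1); they miss things now and then, are a little off and sometimes report something else, mostly with a low value. They report only what shows in the picture. A call takes as long as a camera call.
- bot.look_for(picture, thing): "xyz" ([x, y, z] in m, in world coordinates, good to about 4 mm: the middle of the surface that is visible of it).
- bot.regions_of(picture, thing): "region" (400x640 bool, what is visible of it).
The state is a dict: "time_s": time; "joint_pos": joint angles; "joint_velocities": joint speeds; "effort": joint torques, N m; "eef_pos": TCP position; "eef_rot": TCP orientation; "contact_force": force on the tool from outside, world axes, zero at the start; "torque": the same for the moment, N m; "gripper_width": opening from 0.0 (shut) to 1.0 (fully open); "grip_force": force on a finger pad.
Only numpy, scipy, OpenCV 4.12 (cv2) and the standard library are available. Lean on these libraries where they do the work, as an engineer would, in place of code of your own. Each camera call takes 0.05 s, during which the arm holds its last target. There are 200 camera calls.

## Working session

There is one attempt and no reset: what is moved stays moved. The work goes in short steps, Python scripts to look and compute and a tool call to move; the robot and the scene stay as the last step left them, time stands still between calls to the robot, and variables do not carry over. Pictures are saved under pics/ and viewed, at most 10 in all, crops included, and the job is handed in when it is done.

Besides the shell and the picture viewer there is one more tool, called as name(argument=value, ...), one argument or row to a line, values as JSON. arm_command: Moves the arm, as the interface text tells. Its arguments: {"type":"object","properties":{"steps":{"type":"array"}},"required":["steps"]}

```bash
ls; mkdir -p pics
python3 - <<'E'
from station import bot
import cv2,numpy as np
o=bot.get_obs();print(o['time_s'],o['eef_pos'],o['eef_rot'],o['contact_force'],o['gripper_width'],bot.grasp_offset)
for n in('top','side'):
    c=bot.camera(n);cv2.imwrite(f'pics/{n}0.png',c['pixels'][:,:,::-1])
    print(n,{k:v for k,v in c.items() if k!='pixels'})
    for t in('jig','lock_hole','stop','board','board_corner','board_hole','tool_block','lock_pin','punch_a','tack_tin','hammer','glue_jar','clay_cup','awl','spool'):
        print(t,[(np.round(d['xyz'],3).tolist(),round(d['p'],2)) for d in bot.look_for(c,t)[:3]])
E
```

```text
pics
0.0 [0.21382353 0.53290659 0.20430529] [-0.59597169 -3.08375751  0.00335523] [ 0.17605578  0.14394933 -0.3130107 ] 1.0027656210159757 -0.0188
top {'vertical_fov': 50.18120476344384, 'cx': 328.077365234216, 'cy': 197.1625563298059, 'cam_to_world': array([[-0.00390022,  0.99470828, -0.10266565,  0.39066199],
       [-0.99975724, -0.00165234,  0.02197104,  0.00308446],
       [ 0.02168514,  0.10272642,  0.99447325,  1.31013598],
       [ 0.        ,  0.        ,  0.        ,  1.        ]]), 'shot': 1}
jig [([0.533, 0.074, 0.014], 0.76)]
lock_hole [([0.532, 0.075, 0.017], 0.71), ([0.374, 0.361, 0.045], 0.34)]
stop []
board [([0.599, 0.142, 0.04], 0.61)]
board_corner [([0.596, 0.144, 0.042], 0.88)]
board_hole [([0.599, 0.142, 0.044], 0.7)]
tool_block [([0.513, -0.301, 0.049], 0.56)]
lock_pin [([0.516, -0.308, 0.087], 0.46)]
punch_a [([0.588, -0.304, 0.105], 0.61)]
tack_tin [([0.48, 0.244, 0.048], 0.43)]
hammer [([0.716, -0.309, 0.024], 0.84), ([0.347, -0.483, 0.018], 0.39)]
glue_jar [([0.535, 0.449, 0.087], 0.83)]
clay_cup []
awl [([0.345, -0.48, 0.02], 0.85)]
spool [([0.377, 0.359, 
[... 493 characters left out ...]
([0.695, 0.015, 0.043], 0.48)]
board [([0.6, 0.168, 0.038], 0.92)]
board_corner [([0.603, 0.168, 0.043], 0.55)]
board_hole [([0.598, 0.163, 0.04], 0.81)]
tool_block [([0.516, -0.277, 0.045], 0.83)]
lock_pin [([0.517, -0.302, 0.074], 0.46), ([0.599, 0.163, 0.042], 0.29)]
punch_a [([0.536, 0.474, 0.084], 0.71), ([0.581, -0.3, 0.088], 0.49), ([0.529, 0.123, 0.019], 0.32)]
tack_tin [([0.478, 0.257, 0.053], 0.89), ([0.539, 0.474, 0.085], 0.65)]
hammer [([0.713, -0.252, 0.022], 0.68), ([0.65, 0.402, 0.032], 0.44)]
glue_jar [([0.538, 0.477, 0.082], 0.83)]
clay_cup [([0.651, 0.401, 0.033], 0.72)]
awl [([0.354, -0.479, 0.02], 0.69)]
spool [([0.376, 0.382, 0.041], 0.71), ([0.516, -0.28, 0.044], 0.24)]
```

View pics/top0.png

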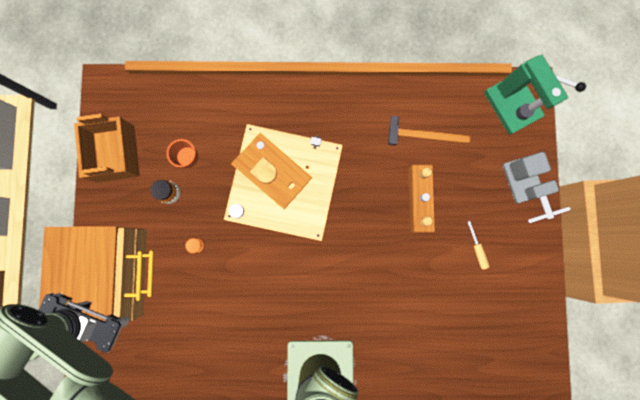

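View pics/side0.png

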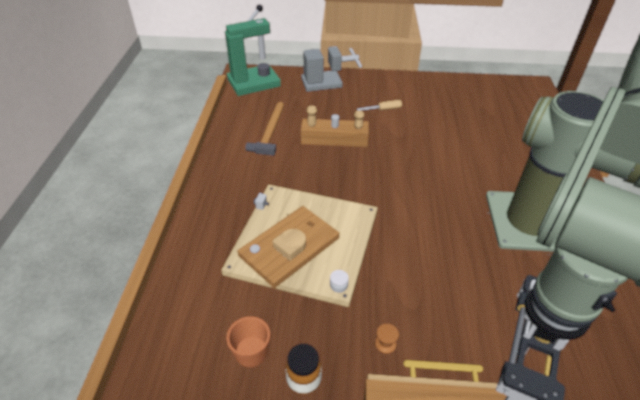

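The top view shows the jig corners at (247,125), (342,147), (321,240) and (226,218). The pivot is at (260,145), the board's free corner at (286,208), the slot at (291,185), the stop at (315,142) and the tin at (235,211). In the tool block the steel pin is in the middle hole, at (425,197). The side view agrees. Next I'll fit the poses with silhouettes.

```bash
cat > h.py <<'E'
import numpy as np,cv2
from scipy.optimize import minimize
from scipy.spatial.transform import Rotation as R
from station import bot
def proj(c,P):
    M=np.linalg.inv(c['cam_to_world']);q=np.atleast_2d(P)@M[:3,:3].T+M[:3,3]
    f=200/np.tan(np.radians(c['vertical_fov']/2))
    return np.c_[c['cx']-f*q[:,0]/q[:,2],c['cy']+f*q[:,1]/q[:,2]]
def ray(c,uv,z):
    f=200/np.tan(np.radians(c['vertical_fov']/2));T=c['cam_to_world']
    d=T[:3,:3]@[(uv[0]-c['cx'])/f,-(uv[1]-c['cy'])/f,-1];o=T[:3,3]
    return o+d*(z-o[2])/d[2]
def place(p,L):  # pose x,y,yaw ; local pts
    L=np.atleast_2d(L).astype(float);c,s=np.cos(p[2]),np.sin(p[2])
    return np.c_[p[0]+c*L[:,0]-s*L[:,1],p[1]+s*L[:,0]+c*L[:,1],L[:,2]]
def box(x0,x1,y0,y1,z0,z1): return np.array([[x,y,z] for x in(x0,x1) for y in(y0,y1) for z in(z0,z1)])
def sil(c,P):
    h=cv2.convexHull((proj(c,P)*16+0).round().astype(np.int32).reshape(-1,1,2))
    m=np.zeros((400,640),np.uint8);cv2.fillPoly(m,[h],255,cv2.LINE_AA,4);return m/255.
def best(c,t,near):
    best=None
    for d in bot.regions_of(c,t):
        v,u=np.nonzero(d['region'])
        if len(u) and np.hypot(u.mean()-near[0],v.mean()-near[1])<40: return d['region']
def fit(views,L,p0): # views: [(cam,mask,weightmask)]
    def cost(p): return sum((np.abs(sil(c,place(p,L))-m)*w).sum() for c,m,w in views)
    b=None
    for s in(.012,.006,.003):
        x0=p0 if b is None else b.x
        S=np.vstack([x0]+[np.array(x0)+np.eye(3)[i]*[s,s,s*5][i] for i in range(3)])
        b=minimize(cost,x0,method='Nelder-Mead',options=dict(initial_simplex=S,xatol=1e-4,fatol=.1))
    return b.x,b.fun
def hull(m):
    cs,_=cv2.findContours(m.astype(np.uint8),0,2);c=max(cs,key=cv2.contourArea)
    o=np.zeros(m.shape,np.uint8);cv2.fillPoly(o,[cv2.convexHull(c)],1);return o.astype(float)
E
cat > m1.py <<'E'
from h import *
W=np.ones((400,640))
cs=[bot.camera('top'),bot.camera('side')]
def run(t,L,p0,z,holes=()):
    V=[]
    for c in cs:
        r=best(c,t,proj(c,[[p0[0],p0[1],z]])[0])
        if r is None: print('no',t);continue
        V.append((c,hull(r),W)) ;print(t,r.sum(),hull(r).sum())
    ps=[]
    for v in V: x,f=fit([v],L,p0);print(t,'single',x.round(4),f)
    x,f=fit(V,L,p0);print(t,'joint',x.round(4),f);return x
j=run('jig',box(-.15,.15,-.15,.15,0,.018),[.55,.10,-.225],.018)
b=run('board',box(-.1,.03,-.18,.03,.018,.04),[*place(j,[[.09,.09,0]])[0,:2],-.72],.04)
k=run('tool_block',box(-.1,.1,-.03,.03,0,.05),[.51,-.303,0],.05)
print('pivot from jig',place(j,[[.09,.09,0]]).round(4),'lock',place(j,[[.06,-.06,0]]).round(4))
for c in cs:
    for t in('lock_pin',):
        for d in bot.regions_of(c,t)[:2]:
            v,u=np.nonzero(d['region']);print(t,d['p'],u.mean(),v.mean(),u.min(),u.max(),v.min(),v.max(),ray(c,(u.mean(),v.mean()),.084))
    print('exp pin head',proj(c,place(k,[[0,0,.05],[0,0,.084]])))
    print('exp cap',proj(c,place(j,[[.09,.09,.048]])),'lockhole',proj(c,place(j,[[.06,-.06,.018]])))
    im=cv2.resize(c['pixels'],None,fx=3,fy=3,interpolation=2)[:,:,::-1].copy()
    for p,L in((j,box(-.15,.15,-.15,.15,0,.018)),(b,box(-.1,.03,-.18,.03,.018,.04)),(k,box(-.1,.1,-.03,.03,0,.05))):
        cv2.polylines(im,[cv2.convexHull((proj(c,place(p,L))*3+1).astype(np.int32))],True,(255,0,0),1)
    for q in np.vstack([place(j,[[.09,.09,.048],[.06,-.06,.018],[.128,-.07,.018]]),place(b,[[-.03,-.15,.04]]),place(k,[[0,0,.084]])]):
        cv2.circle(im,tuple((proj(c,[q])[0]*3+1).astype(int)),2,(0,0,255),-1)
    cv2.imwrite(f"pics/fit{c['shot']}.png",im[350:750,620:1340] if c is cs[0] else im[280:880,640:1180]);print(c['shot'])
E
python3 m1.py
```

```text
jig 6307 9819.0
jig 7331 12452.0
jig single [ 0.5718  0.1099 -0.2112] 179.64313725490194
jig single [ 0.5694  0.1101 -0.2132] 192.02745098039216
jig joint [ 0.5701  0.1102 -0.2129] 396.90588235294115
board 3063 3216.0
board 4238 4389.0
board single [ 0.6799  0.1776 -0.7233] 117.03137254901961
board single [ 0.6768  0.1788 -0.7168] 104.16078431372549
board joint [ 0.6776  0.1789 -0.7177] 245.90980392156865
tool_block 1205 1622.0
tool_block 1380 1668.0
tool_block single [ 0.5182 -0.3084  0.0091] 85.82745098039214
tool_block single [ 0.5158 -0.3112  0.0103] 126.00392156862746
tool_block joint [ 0.5169 -0.3085  0.0087] 221.5137254901961
pivot from jig [[0.6771 0.1791 0.    ]] lock [[0.6161 0.0389 0.    ]]
lock_pin 0.69 316.0365853658537 142.0487804878049 312 320 137 147 [0.67929549 0.01057548 0.084     ]
lock_pin 0.65 426.6025641025641 221.05128205128204 422 432 217 225 [ 0.44750088 -0.30798693  0.084     ]
exp pin head [[423.26862296 198.30529719]
 [426.12018129 197.13255169]]
exp cap [[259.87588543 145.46356309]] lockhole [[306.94966174 167.2804869 ]]
3
exp pin head [[334.62831911 125.43802251]
 [334.93916075 115.99733564]]
exp cap [[254.57495019 247.46966479]] lockhole [[288.62305024 214.09698105]]
4
```

View pics/fit3.png

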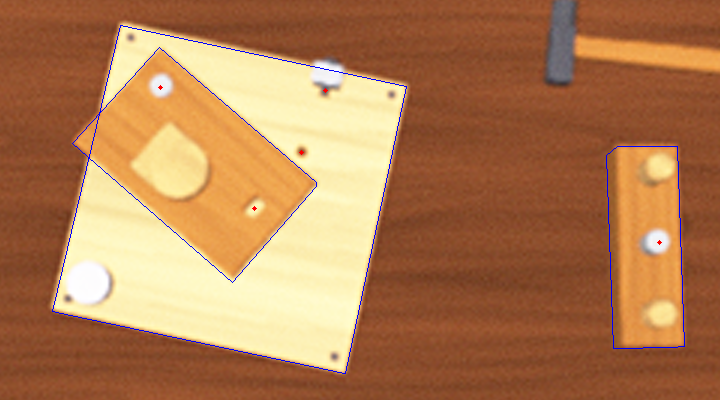

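View pics/fit4.png

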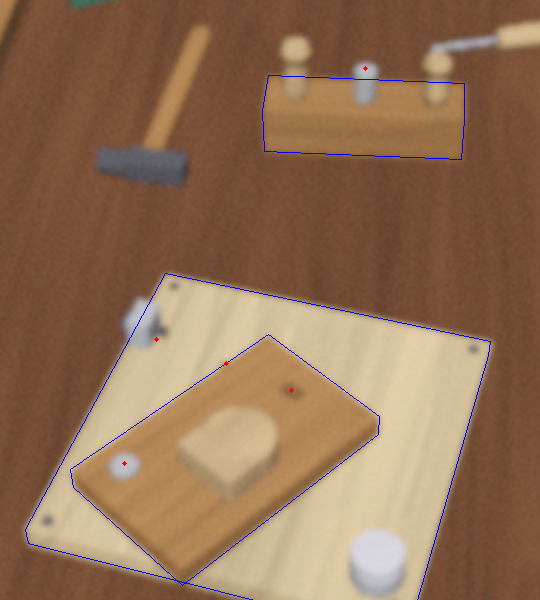

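```bash
cat >> h.py <<'E'
J=np.array([.5701,.1102,-.2129]);B=np.array([.6776,.1789,-.7177]);K=np.array([.5169,-.3085,.0087])
def goto(xyz,psi):
    "tool-frame shift and z turn (deg) from measured pose to a down-pointing pose with tool x at world angle psi (deg)"
    o=bot.get_obs();r=R.from_rotvec(o['eef_rot'])
    T=R.from_euler('z',psi,degrees=True)*R.from_rotvec([np.pi,0,0])
    print('at',o['eef_pos'].round(4),'xdir',np.degrees(np.arctan2(*r.as_matrix()[[1,0],0])).round(2),'zdir',r.as_matrix()[:,2].round(4),'F',np.round(o['contact_force'],2),'t',o['time_s'])
    print('shift',(r.inv().apply(np.array(xyz)-o['eef_pos'])).round(4),'turn',np.degrees((r.inv()*T).as_rotvec()).round(2))
E
python3 - <<'E'
from h import *
P=place(B,[[-.1-.008-.03,-.17,.12]])[0];print(P)
goto(P,np.degrees(B[2])+180)
E
```

```text
[0.46184065 0.14159177 0.12      ]
at [0.2143 0.5336 0.2054] xdir 158.12 zdir [-0. -0. -1.] F [-0.76 -0.06  1.02] t 2.1
shift [-0.3758 -0.2715  0.0855] turn [-0.    0.   19.24]
```

The fits overlay well: in the top crop the cap is at (160,87), the lock hole at (302,152), the slot at (254,208) and the pin at (659,242). I'll shut the gripper and move to a standoff off the free corner.

Units first: shifts go in shares of 0.5 m and turns go in shares of 60 degrees. So -0.376 m / 0.5 = -0.752, -0.2715 m / 0.5 = -0.543, 19.2 degrees / 60 = 0.32.

arm_command(
  steps=[
    [-0.752,-0.543,0.171,0,0,0.32,-1],
    [-0.752,-0.543,0.171,0,0,0.32,-1],
    [-0.752,-0.543,0.171,0,0,0.32,-1],
    [-0.752,-0.543,0.171,0,0,0.32,-1],
    [-0.752,-0.543,0.171,0,0,0.32,-1],
    [-0.752,-0.543,0.171,0,0,0.32,-1],
    [-0.752,-0.543,0.171,0,0,0.32,-1],
    [-0.752,-0.543,0.171,0,0,0.32,-1],
    [-0.752,-0.543,0.171,0,0,0.32,-1],
    [-0.752,-0.543,0.171,0,0,0.32,-1],
    [-0.752,-0.543,0.171,0,0,0.32,-1],
    [-0.752,-0.543,0.171,0,0,0.32,-1],
    [-0.752,-0.543,0.171,0,0,0.32,-1],
    [-0.752,-0.543,0.171,0,0,0.32,-1],
  ],
)

```text
time_s: 3.5
eef_pos: [0.4615, 0.1428, 0.1202]
eef_rot: [1.099, 2.943, 0.001]
contact_force: [-0.3, 0.3, 0.4]
gripper_width: 0.009
grip_force: 0.0
```

Run:
```python
from h import *
print(bot.get_obs()['gripper_width'])
goto(place(B,[[-.1-.008-.015,-.17,.027]])[0],np.degrees(B[2])+180)
```

```text
0.009090893454580072
at [0.4615 0.1428 0.1202] xdir 139.04 zdir [ 3.e-04  3.e-04 -1.e+00] F [-0.35  0.33  0.37] t 3.5
shift [-0.016  -0.0008  0.0932] turn [0.03 0.   0.16]
```

Scaled: 0.093 m / 0.5 = 0.186, -0.016 m / 0.5 = -0.032, 0.2 degrees / 60 = 0.0033.

arm_command(
  steps=[
    [0,0,0.1,0,0,0,-1],
    [0,0,0.16,0,0,0,-1],
    [0,0,0.186,0,0,0,-1],
    [0,0,0.186,0,0,0,-1],
    [-0.016,-0.002,0.186,0,0,0.0033,-1],
    [-0.032,-0.002,0.186,0,0,0.0033,-1],
    [-0.04,-0.002,0.186,0,0,0.0033,-1],
    [-0.048,-0.002,0.186,0,0,0.0033,-1],
    [-0.052,-0.002,0.186,0,0,0.0033,-1],
    [-0.052,-0.002,0.186,0,0,0.0033,-1],
  ],
)

```text
time_s: 4.5
eef_pos: [0.4814, 0.1234, 0.0272]
eef_rot: [1.108, 2.939, 0.0]
contact_force: [-1.0, 0.1, -0.1]
gripper_width: 0.006
grip_force: 0.0
```

Run:
```python
from h import *
goto(place(B,[[-.1-.008,-.17,.027]])[0],np.degrees(B[2])+180)
# arc waypoints: fingers ride with the board about pivot; shifts in the current tool frame
o=bot.get_obs();r=R.from_rotvec(o['eef_rot']);p=place(J,[[.09,.09,0]])[0][:2]
d0=o['eef_pos'][:2]-p
print('board-frame tool pos',place([0,0,-B[2]],[[*d0,0]]), 'rel yaw',np.degrees(J[2]-B[2]))
for a in np.arange(3,31,3):
    t=np.radians(a);d=[[np.cos(t),-np.sin(t)],[np.sin(t),np.cos(t)]]@d0
    print(a,r.inv().apply([*(d-d0),0]).round(4))
```

```text
at [0.4814 0.1234 0.0272] xdir 138.69 zdir [ 6.e-04  1.e-04 -1.e+00] F [-1.04  0.05 -0.13] t 4.5
shift [-0.0033  0.0008  0.0002] turn [ 0.02  0.02 -0.19]
board-frame tool pos [[-0.11075144 -0.17065117  0.        ]] rel yaw 28.922909498203957
3 [-0.0091 -0.0055  0.    ]
6 [-0.0185 -0.0106  0.    ]
9 [-0.0281 -0.0151  0.    ]
12 [-0.038  -0.0192  0.    ]
15 [-0.048  -0.0227  0.    ]
18 [-0.0582 -0.0257  0.    ]
21 [-0.0686 -0.0281  0.    ]
24 [-0.0791 -0.03    0.    ]
27 [-0.0896 -0.0314  0.    ]
30 [-0.1003 -0.0322  0.    ]
```

Scaled: -0.0249 m / 0.5 = -0.0498, -0.0217 m / 0.5 = -0.0434, -1.5 degrees / 60 = -0.025.

arm_command(
  steps=[
    [-0.003,-0.0018,0,0,0,-0.0083,-1],
    [-0.006,-0.0038,0,0,0,-0.0167,-1],
    [-0.009,-0.0056,0,0,0,-0.025,-1],
    [-0.012,-0.0074,0,0,0,-0.0333,-1],
    [-0.0182,-0.011,0,0,0,-0.05,-1],
    [-0.0244,-0.0146,0,0,0,-0.0667,-1],
    [-0.0306,-0.018,0,0,0,-0.0833,-1],
    [-0.037,-0.0212,0,0,0,-0.1,-1],
    [-0.0434,-0.0244,0,0,0,-0.1167,-1],
    [-0.0498,-0.0274,0,0,0,-0.1333,-1],
  ],
)

```text
time_s: 5.5
eef_pos: [0.4904, 0.0966, 0.0268]
eef_rot: [-0.897, -3.01, 0.0]
contact_force: [-3.1, 2.6, 2.5]
gripper_width: 0.004
grip_force: 2.0
```

```bash
cat >> h.py <<'E'
def st():
    "tool in jig frame, force in tool axes (x along tool x), current arc"
    o=bot.get_obs();r=R.from_rotvec(o['eef_rot']);q=o['eef_pos']
    l=place([0,0,-J[2]],[[q[0]-J[0],q[1]-J[1],q[2]]])[0]
    xd=np.degrees(np.arctan2(*r.as_matrix()[[1,0],0]))
    print('jigpos',l.round(4),'yaw rel jig',round((xd-180-np.degrees(J[2])+180)%360-180,2),'Ftool',r.inv().apply(o['contact_force']).round(2),'Fz world',round(o['contact_force'][2],2),'t',o['time_s'])
E
python3 -c "
from h import *
st()"
```

```text
jigpos [-0.0751 -0.0301  0.0268] yaw rel jig -21.0 Ftool [ 3.99  0.45 -2.52] Fz world 2.53 t 5.5
```

Scaled: -0.0413 m / 0.5 = -0.0826, -0.001 m / 0.5 = -0.002, -13 degrees / 60 = -0.2167.

arm_command(
  steps=[
    [-0.006,-0.0038,-0.0006,0,0,-0.0167,-1],
    [-0.012,-0.0074,-0.0012,0,0,-0.0333,-1],
    [-0.0182,-0.011,-0.0016,0,0,-0.05,-1],
    [-0.0244,-0.0146,-0.002,0,0,-0.0667,-1],
    [-0.0306,-0.018,-0.002,0,0,-0.0833,-1],
    [-0.037,-0.0212,-0.002,0,0,-0.1,-1],
    [-0.0434,-0.0244,-0.002,0,0,-0.1167,-1],
    [-0.0498,-0.0274,-0.002,0,0,-0.1333,-1],
    [-0.0562,-0.0302,-0.002,0,0,-0.15,-1],
    [-0.0628,-0.033,-0.002,0,0,-0.1667,-1],
    [-0.0694,-0.0358,-0.002,0,0,-0.1833,-1],
    [-0.076,-0.0384,-0.002,0,0,-0.2,-1],
    [-0.0826,-0.0408,-0.002,0,0,-0.2167,-1],
  ],
)

```text
time_s: 6.8
eef_pos: [0.514, 0.0569, 0.0279]
eef_rot: [-0.551, -3.093, 0.0]
contact_force: [-2.3, 0.8, -1.7]
gripper_width: 0.007
grip_force: 1.0
```

```bash
python3 -c "
from h import *
st()"
```

```text
jigpos [-0.0435 -0.0639  0.0279] yaw rel jig -7.99 Ftool [ 2.38 -0.07  1.72] Fz world -1.72 t 6.8
```

Scaled: -0.0153 m / 0.5 = -0.0306, 0.0003 m / 0.5 = 0.0006, -5 degrees / 60 = -0.0833.

arm_command(
  steps=[
    [-0.006,-0.0038,0.0006,0,0,-0.0167,-1],
    [-0.012,-0.0074,0.0006,0,0,-0.0333,-1],
    [-0.0182,-0.011,0.0006,0,0,-0.05,-1],
    [-0.0244,-0.0146,0.0006,0,0,-0.0667,-1],
    [-0.0276,-0.0164,0.0006,0,0,-0.075,-1],
    [-0.0306,-0.018,0.0006,0,0,-0.0833,-1],
  ],
)

```text
time_s: 7.4
eef_pos: [0.5247, 0.0436, 0.0278]
eef_rot: [-0.416, -3.112, -0.0]
contact_force: [-6.6, 2.3, 3.4]
gripper_width: 0.007
grip_force: 2.9
```

```bash
python3 -c "
from h import *
st()"
```

```text
jigpos [-0.0303 -0.0746  0.0278] yaw rel jig -3.04 Ftool [ 6.94  0.48 -3.35] Fz world 3.36 t 7.4
```

Scaled: -0.003 m / 0.5 = -0.006, -0.0022 m / 0.5 = -0.0044, -1 degrees / 60 = -0.0167.

arm_command(
  steps=[
    [-0.0014,-0.0008,-0.0008,0,0,-0.0042,-1],
    [-0.003,-0.0018,-0.0012,0,0,-0.0083,-1],
    [-0.0044,-0.0028,-0.0012,0,0,-0.0125,-1],
    [-0.006,-0.0038,-0.0012,0,0,-0.0167,-1],
  ],
)

```text
time_s: 7.8
eef_pos: [0.5278, 0.0408, 0.0282]
eef_rot: [0.39, 3.117, -0.0]
contact_force: [-1.4, 1.0, -0.4]
gripper_width: 0.005
grip_force: 1.0
```

```bash
python3 -c "
from h import *
st()"
```

```text
jigpos [-0.0266 -0.0768  0.0282] yaw rel jig -2.06 Ftool [1.64 0.64 0.38] Fz world -0.38 t 7.8
```

Scaled: -0.003 m / 0.5 = -0.006, -0.0022 m / 0.5 = -0.0044, -0.25 degrees / 60 = -0.0042.

arm_command(
  steps=[
    [-0.0014,-0.0008,0,0,0,-0.0042,-1],
    [-0.003,-0.0018,0,0,0,-0.0083,-1],
    [-0.0044,-0.0028,0,0,0,-0.0125,-1],
    [-0.006,-0.0038,0,0,0,-0.0167,-1],
  ],
)

```text
time_s: 8.2
eef_pos: [0.5302, 0.0383, 0.0283]
eef_rot: [0.363, 3.12, 0.0]
contact_force: [-2.2, -0.0, -1.3]
gripper_width: 0.005
grip_force: 1.0
```

```bash
python3 -c "
from h import *
st()"
```

```text
jigpos [-0.0238 -0.0787  0.0283] yaw rel jig -1.06 Ftool [ 2.09 -0.53  1.31] Fz world -1.31 t 8.2
```

Scaled: -0.003 m / 0.5 = -0.006, -0.0022 m / 0.5 = -0.0044, -1 degrees / 60 = -0.0167.

arm_command(
  steps=[
    [-0.0014,-0.0008,0.0002,0,0,-0.0042,-1],
    [-0.003,-0.0018,0.0004,0,0,-0.0083,-1],
    [-0.0044,-0.0028,0.0004,0,0,-0.0125,-1],
    [-0.006,-0.0038,0.0004,0,0,-0.0167,-1],
  ],
)

```text
time_s: 8.6
eef_pos: [0.5323, 0.0359, 0.0282]
eef_rot: [-0.335, -3.123, -0.0]
contact_force: [-3.7, 2.1, 3.3]
gripper_width: 0.005
grip_force: 2.2
```

```bash
python3 -c "
from h import *
st()"
```

```text
jigpos [-0.0212 -0.0806  0.0282] yaw rel jig -0.05 Ftool [ 4.08  1.28 -3.31] Fz world 3.32 t 8.6
```

Scaled: -0.0021 m / 0.5 = -0.0042, -0.0014 m / 0.5 = -0.0028, -0.3 degrees / 60 = -0.005.

arm_command(
  steps=[
    [-0.0014,-0.0006,-0.0002,0,0,-0.0017,-1],
    [-0.0028,-0.0012,-0.0004,0,0,-0.0033,-1],
    [-0.0042,-0.0018,-0.0004,0,0,-0.005,-1],
  ],
)

```text
time_s: 8.9
eef_pos: [0.5328, 0.0354, 0.0282]
eef_rot: [-0.327, -3.121, -0.002]
contact_force: [-7.8, 3.7, 6.5]
gripper_width: 0.004
grip_force: 4.3
```

```bash
python3 -c "
from h import *
st()"
```

```text
jigpos [-0.0206 -0.081   0.0282] yaw rel jig 0.22 Ftool [ 8.37  1.99 -6.45] Fz world 6.48 t 8.9
```

Scaled: -0.0006 m / 0.5 = -0.0012, 0.0004 m / 0.5 = 0.0008.

arm_command(
  steps=[
    [0,0.0004,-0.0006,0,0,0,-1],
    [0,0.0008,-0.0012,0,0,0,-1],
  ],
)

```text
time_s: 9.1
eef_pos: [0.5328, 0.0354, 0.0283]
eef_rot: [-0.327, -3.121, -0.001]
contact_force: [-6.2, 1.8, 0.6]
gripper_width: 0.006
grip_force: 2.9
```

```bash
python3 -c "
from h import *
st()"
```

```text
jigpos [-0.0207 -0.081   0.0283] yaw rel jig 0.23 Ftool [ 6.4   0.45 -0.54] Fz world 0.56 t 9.1
```

Scaled: -0.0016 m / 0.5 = -0.0032, -0.0003 m / 0.5 = -0.0006.

arm_command(
  steps=[
    [-0.0012,0,-0.0002,0,0,0,-1],
    [-0.0024,0,-0.0004,0,0,0,-1],
    [-0.0032,0,-0.0006,0,0,0,-1],
  ],
)

```text
time_s: 9.4
eef_pos: [0.5328, 0.0354, 0.0282]
eef_rot: [-0.327, -3.117, -0.001]
contact_force: [-9.0, 2.2, 3.9]
gripper_width: 0.006
grip_force: 4.8
```

```bash
python3 -c "
from h import *
st()"
```

```text
jigpos [-0.0207 -0.081   0.0282] yaw rel jig 0.23 Ftool [ 9.34  0.31 -3.86] Fz world 3.93 t 9.4
```

Scaled: -0.0012 m / 0.5 = -0.0024, -0.0006 m / 0.5 = -0.0012.

arm_command(
  steps=[
    [0,0,-0.0006,0,0,0,-1],
    [-0.0012,0,-0.001,0,0,0,-1],
    [-0.0024,0,-0.0014,0,0,0,-1],
  ],
)

```text
time_s: 9.7
eef_pos: [0.5329, 0.0354, 0.0283]
eef_rot: [-0.327, -3.115, -0.001]
contact_force: [-9.1, 3.6, 2.2]
gripper_width: 0.007
grip_force: 5.3
```

```bash
python3 -c "
from h import *
st()"
```

```text
jigpos [-0.0206 -0.081   0.0283] yaw rel jig 0.23 Ftool [ 9.7   1.67 -2.13] Fz world 2.22 t 9.7
```

Scaled: -0.001 m / 0.5 = -0.002, -0.0005 m / 0.5 = -0.001.

arm_command(
  steps=[
    [-0.001,0,-0.0004,0,0,0,-1],
    [-0.002,0,-0.0008,0,0,0,-1],
    [-0.002,0,-0.001,0,0,0,-1],
    [-0.002,0,-0.001,0,0,0,-1],
    [-0.002,0,-0.001,0,0,0,-1],
    [-0.002,0,-0.001,0,0,0,-1],
  ],
)

```text
time_s: 10.3
eef_pos: [0.5329, 0.0353, 0.0284]
eef_rot: [-0.326, -3.113, -0.002]
contact_force: [-11.0, 3.7, 2.0]
gripper_width: 0.004
grip_force: 5.5
```

```bash
python3 -c "
from h import *
st()"
```

```text
jigpos [-0.0205 -0.081   0.0284] yaw rel jig 0.23 Ftool [11.51  1.34 -1.88] Fz world 2.01 t 10.3
```

arm_command(
  steps=[
    [-0.0008,0,-0.0004,0,0,0,-1],
    [-0.0012,0,-0.0008,0,0,0,-1],
    [-0.0012,0,-0.0008,0,0,0,-1],
    [-0.0012,0,-0.0008,0,0,0,-1],
    [-0.0012,0,-0.0008,0,0,0,-1],
    [-0.0012,0,-0.0008,0,0,0,-1],
    [-0.0012,0,-0.0008,0,0,0,-1],
    [-0.0012,0,-0.0008,0,0,0,-1],
  ],
)

```text
time_s: 11.1
eef_pos: [0.5328, 0.0353, 0.0283]
eef_rot: [-0.326, -3.112, -0.002]
contact_force: [-10.8, 3.3, 1.0]
gripper_width: 0.005
grip_force: 5.7
```

```bash
cat > m2.py <<'E'
from h import *
st()
c=bot.camera('side')
im=cv2.resize(c['pixels'],None,fx=3,fy=3,interpolation=2)[:,:,::-1].copy()
p=[*place(J,[[.09,.09,0]])[0,:2],J[2]]
for L in([[-.1,-.18,.04],[.03,-.18,.04],[.03,.03,.04],[-.1,.03,.04]],):
    cv2.polylines(im,[(proj(c,place(p,L))*3+1).astype(np.int32)],True,(255,0,0),1)
cv2.imwrite('pics/press.png',im[480:930,600:1200])
E
python3 m2.py
```

```text
jigpos [-0.0206 -0.0811  0.0283] yaw rel jig 0.24 Ftool [11.25  0.97 -0.84] Fz world 0.98 t 11.1
```

View pics/press.png

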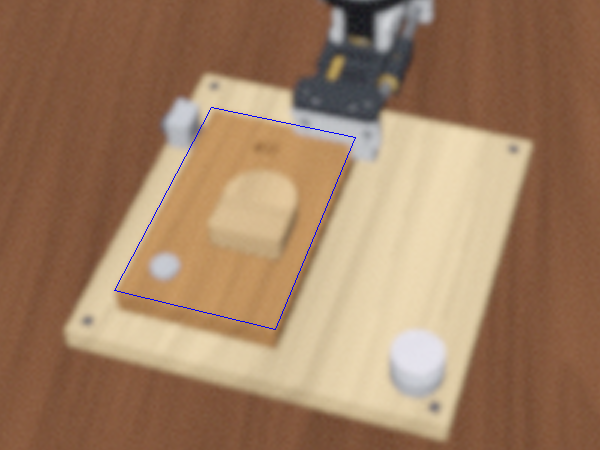

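The board bears on the stop at about 11 N of push, with little vertical load: in the crop the stop is at (183,123) and the lock hole shows in the slot at (268,148). I'll add a little push for margin and hold.

Scaled: -0.001 m / 0.5 = -0.002, -0.0005 m / 0.5 = -0.001.

arm_command(
  steps=[
    [-0.001,0,-0.0004,0,0,0,-1],
    [-0.002,0,-0.0008,0,0,0,-1],
    [-0.002,0,-0.0008,0,0,0,-1],
    [-0.002,0,-0.0008,0,0,0,-1],
    [-0.002,0,-0.0008,0,0,0,-1],
    [-0.002,0,-0.0008,0,0,0,-1],
    [-0.002,0,-0.0008,0,0,0,-1],
    [-0.002,0,-0.0008,0,0,0,-1],
  ],
)

```text
time_s: 11.95
eef_pos: [0.5329, 0.0353, 0.0284]
eef_rot: [-0.326, -3.11, -0.002]
contact_force: [-13.4, 3.2, 1.0]
gripper_width: 0.003
grip_force: 6.3
```

```bash
python3 -c "
from h import *
st()"
```

```text
jigpos [-0.0206 -0.0811  0.0284] yaw rel jig 0.24 Ftool [13.78  0.37 -0.84] Fz world 1.04 t 11.95
```

arm_command(
  steps=[
    [0.008,0,0,0,0,0,-1],
    [0.02,0,0,0,0,0,-1],
    [0.06,0,0,0,0,0,-1],
    [0.1,0,0,0,0,0,-1],
    [0.1,0,-0.08,0,0,0,-1],
    [0.1,0,-0.16,0,0,0,-0.2],
    [0.1,0,-0.24,0,0,0,-0.2],
    [0.1,0,-0.28,0,0,0,-0.2],
    [0.1,0,-0.28,0,0,0,-0.2],
  ],
)

```text
time_s: 12.85
eef_pos: [0.496, 0.0434, 0.1766]
eef_rot: [0.326, 3.11, -0.0]
contact_force: [0.9, 0.5, 0.2]
gripper_width: 0.308
grip_force: 0.0
```

```bash
cat > m3.py <<'E'
from h import *
goto(place(K,[[0,0,.16]])[0],180+np.degrees(K[2]))
cs=[bot.camera('top'),bot.camera('side')]
p=[*place(J,[[.09,.09,0]])[0,:2],J[2]-.01];W=np.ones((400,640));L=box(-.1,.03,-.18,.03,.018,.04)
V=[]
for c in cs:
    r=best(c,'board',proj(c,place(p,[[-.035,-.075,.04]]))[0])
    if r is None: continue
    V.append((c,hull(r),W));x,f=fit(V[-1:],L,p);print(x.round(4),f,'yaw rel deg',np.degrees(x[2]-J[2]))
    z=ray(c,proj(c,place(J,[[.06,-.06,.018]]))[0],.018);u=proj(c,[z])[0];print('lock px',u)
    im=cv2.resize(c['pixels'],None,fx=4,fy=4,interpolation=2)[:,:,::-1].copy()
    cv2.circle(im,tuple((u*4+1.5).astype(int)),2,(0,0,255),-1)
    cv2.circle(im,tuple((proj(c,place(J,[[.09,.09,.048]]))[0]*4+1.5).astype(int)),2,(0,0,255),-1)
    u=(u*4).astype(int);cv2.imwrite(f'pics/slot{c["shot"]}.png',im[u[1]-150:u[1]+200,u[0]-250:u[0]+150]);print(c['shot'])
E
python3 m3.py
```

```text
at [0.496  0.0434 0.1766] xdir 168.02 zdir [ 0.0141 -0.0016 -0.9999] F [0.9  0.55 0.22] t 12.85
shift [-0.0933 -0.3399  0.0175] turn [-1.000e-02  8.100e-01 -1.248e+01]
[ 0.6806  0.179  -0.1937] 711.5098039215686 yaw rel deg 1.0979319470956954
lock px [306.9441444  167.29477255]
6
[ 0.6751  0.1799 -0.2178] 122.17254901960784 yaw rel deg -0.27877796698716506
lock px [288.63951769 214.10269915]
7
```

Scaled: -0.34 m / 0.5 = -0.68, -0.0935 m / 0.5 = -0.187, -12.5 degrees / 60 = -0.2083.

arm_command(
  steps=[
    [-0.187,-0.68,0.035,0,0.0133,-0.2083,0],
    [-0.187,-0.68,0.035,0,0.0133,-0.2083,0],
    [-0.187,-0.68,0.035,0,0.0133,-0.2083,0],
    [-0.187,-0.68,0.035,0,0.0133,-0.2083,0],
    [-0.187,-0.68,0.035,0,0.0133,-0.2083,0],
    [-0.187,-0.68,0.035,0,0.0133,-0.2083,0],
    [-0.187,-0.68,0.035,0,0.0133,-0.2083,0],
    [-0.187,-0.68,0.035,0,0.0133,-0.2083,0],
    [-0.187,-0.68,0.035,0,0.0133,-0.2083,0],
    [-0.187,-0.68,0.035,0,0.0133,-0.2083,0],
    [-0.187,-0.68,0.035,0,0.0133,-0.2083,0],
  ],
)

```text
time_s: 14.15
eef_pos: [0.5116, -0.3058, 0.153]
eef_rot: [0.017, -3.127, -0.004]
contact_force: [1.3, 0.1, -0.0]
gripper_width: 0.5
grip_force: 0.0
```

```bash
sed -i 's/^goto.*/print(bot.get_obs()["gripper_width"]);goto(place(K,[[0,0,.055]])[0],180+np.degrees(K[2]))/' m3.py; python3 m3.py
```

```text
0.5004041822755471
at [ 0.5116 -0.3058  0.153 ] xdir -179.36 zdir [-0.015   0.0028 -0.9999] F [ 1.26  0.13 -0.01] t 14.15
shift [-0.0067 -0.0031  0.0979] turn [ 0.17 -0.86  0.14]
[ 0.6798  0.1782 -0.2229] 96.0470588235294 yaw rel deg -0.5721616471005984
lock px [306.9441444  167.29477255]
8
[ 0.6764  0.1788 -0.2282] 138.61960784313726 yaw rel deg -0.8780157786433488
lock px [288.63951769 214.10269915]
9
```

Scaled: 0.045 m / 0.5 = 0.09, -0.0063 m / 0.5 = -0.0126, -0.9 degrees / 60 = -0.015.

arm_command(
  steps=[
    [-0.0126,-0.006,0.09,0.0033,-0.015,0.0017,0],
    [-0.0126,-0.006,0.09,0.0033,-0.015,0.0017,0],
    [-0.0126,-0.006,0.09,0.0033,-0.015,0.0017,0],
    [-0.0126,-0.006,0.09,0.0033,-0.015,0.0017,0],
    [-0.0126,-0.006,0.09,0.0033,-0.015,0.0017,0],
  ],
)

```text
time_s: 14.85
eef_pos: [0.5186, -0.3116, 0.1106]
eef_rot: [-0.012, 3.137, -0.007]
contact_force: [-0.3, 0.3, 0.6]
gripper_width: 0.501
grip_force: 0.0
```

```bash
python3 -c "
from h import *
goto(place(K,[[0,0,.055]])[0],180+np.degrees(K[2]))
"
```

```text
at [ 0.5186 -0.3116  0.1106] xdir -179.56 zdir [ 0.0044 -0.0042 -1.    ] F [-0.3   0.25  0.64] t 14.85
shift [0.0019 0.0033 0.0556] turn [-0.24  0.25 -0.06]
```

View pics/slot8.png

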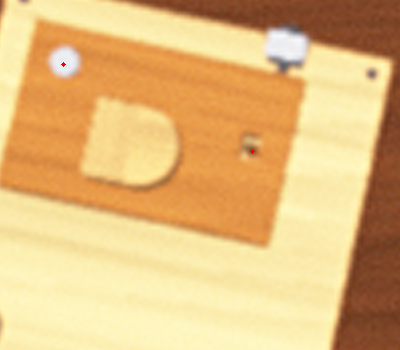

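View pics/slot9.png

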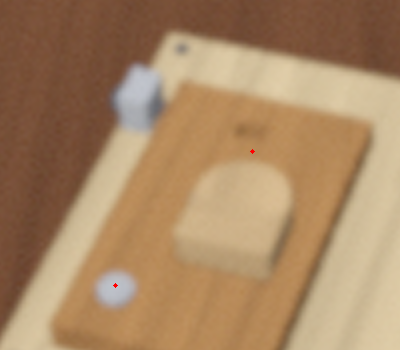

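arm_command(
  steps=[
    [0,0,0,0,0,0,0],
    [0,0,0,0,0,0,0],
    [0,0,0,0,0,0,0],
    [0,0,0,0,0,0,0],
  ],
)

```text
time_s: 15.25
eef_pos: [0.5175, -0.3108, 0.1087]
eef_rot: [-0.012, 3.14, -0.003]
contact_force: [-0.2, 0.7, -1.4]
gripper_width: 0.499
grip_force: 0.0
```

```bash
python3 -c "
from h import *
goto(place(K,[[0,0,.055]])[0],180+np.degrees(K[2]))
bot.camera('top');goto(place(K,[[0,0,.055]])[0],180+np.degrees(K[2]))
"
```

```text
at [ 0.5175 -0.3108  0.1087] xdir -179.58 zdir [ 0.002  -0.0021 -1.    ] F [-0.24  0.71 -1.37] t 15.25
shift [0.0007 0.0025 0.0537] turn [-0.12  0.11 -0.08]
at [ 0.5174 -0.3108  0.1086] xdir -179.57 zdir [ 0.0019 -0.002  -1.    ] F [-0.02 -0.15  1.08] t 15.3
shift [0.0006 0.0024 0.0536] turn [-0.12  0.11 -0.07]
```

Scaled: 0.053 m / 0.5 = 0.106, 0.002 m / 0.5 = 0.004.

arm_command(
  steps=[
    [0,0.004,0.06,0,0,0,0],
    [0,0.004,0.09,0,0,0,0],
    [0,0.004,0.106,0,0,0,0],
    [0,0.004,0.106,0,0,0,0],
    [0,0.004,0.106,0,0,0,0],
    [0,0.004,0.106,0,0,0,0],
    [0,0.004,0.106,0,0,0,0],
    [0,0.004,0.106,0,0,0,0],
    [0,0.004,0.106,0,0,0,0],
    [0,0.004,0.106,0,0,0,0],
    [0,0.004,0.106,0,0,0,0],
    [0,0.004,0.106,0,0,0,0],
  ],
)

```text
time_s: 16.5
eef_pos: [0.5175, -0.3088, 0.0555]
eef_rot: [-0.012, 3.14, -0.003]
contact_force: [-0.1, 0.3, -0.3]
gripper_width: 0.502
grip_force: 0.0
```

```bash
python3 -c "
from h import *
goto(place(K,[[0,0,.055]])[0],180+np.degrees(K[2]))
"
```

```text
at [ 0.5175 -0.3088  0.0555] xdir -179.57 zdir [ 0.0018 -0.0019 -1.    ] F [-0.12  0.32 -0.3 ] t 16.5
shift [0.0006 0.0004 0.0005] turn [-0.11  0.1  -0.07]
```

Centred on the head, so I'll close and lift.

arm_command(
  steps=[
    [0,0,0,0,0,0,-1],
    [0,0,0,0,0,0,-1],
    [0,0,0,0,0,0,-1],
    [0,0,0,0,0,0,-1],
    [0,0,0,0,0,0,-1],
    [0,0,0,0,0,0,-1],
    [0,0,-0.03,0,0,0,-1],
    [0,0,-0.08,0,0,0,-1],
    [0,0,-0.14,0,0,0,-1],
    [0,0,-0.18,0,0,0,-1],
    [0,0,-0.18,0,0,0,-1],
    [0,0,-0.18,0,0,0,-1],
    [0,0,-0.18,0,0,0,-1],
    [0,0,-0.18,0,0,0,-1],
  ],
)

```text
time_s: 17.9
eef_pos: [0.5163, -0.308, 0.1437]
eef_rot: [0.012, -3.141, -0.0]
contact_force: [-0.3, 0.1, -1.5]
gripper_width: 0.224
grip_force: 30.0
```

```bash
python3 -c "
from h import *
o=bot.get_obs();print(o['gripper_width'],o['grip_force'],o['contact_force'])
goto([*place(J,[[.06,-.06,0]])[0,:2],.145],180+np.degrees(J[2]))
"
```

```text
0.22410601456626983 29.99730348587036 [-0.2729156   0.12634872 -1.51421873]
at [ 0.5163 -0.308   0.1437] xdir -179.58 zdir [-9.e-04  1.e-04 -1.e+00] F [-0.27  0.13 -1.51] t 17.9
shift [-0.1023  0.3461 -0.0014] turn [-0.   -0.05 12.62]
```

Scaled: 0.346 m / 0.5 = 0.692, -0.1025 m / 0.5 = -0.205, 12.6 degrees / 60 = 0.21.

arm_command(
  steps=[
    [-0.205,0.692,-0.003,0,0,0.21,-1],
    [-0.205,0.692,-0.003,0,0,0.21,-1],
    [-0.205,0.692,-0.003,0,0,0.21,-1],
    [-0.205,0.692,-0.003,0,0,0.21,-1],
    [-0.205,0.692,-0.003,0,0,0.21,-1],
    [-0.205,0.692,-0.003,0,0,0.21,-1],
    [-0.205,0.692,-0.003,0,0,0.21,-1],
    [-0.205,0.692,-0.003,0,0,0.21,-1],
    [-0.205,0.692,-0.003,0,0,0.21,-1],
    [-0.205,0.692,-0.003,0,0,0.21,-1],
    [-0.205,0.692,-0.003,0,0,0.21,-1],
    [-0.205,0.692,-0.003,0,0,0.21,-1],
    [-0.205,0.692,-0.003,0,0,0.21,-1],
    [-0.205,0.692,-0.003,0,0,0.21,-1],
    [-0.205,0.692,-0.003,0,0,0.21,-1],
    [-0.205,0.692,-0.003,0,0,0.21,-1],
    [-0.205,0.692,-0.003,0,0,0.21,-1],
    [-0.205,0.692,-0.003,0,0,0.21,-1],
  ],
)

```text
time_s: 19.7
eef_pos: [0.6173, 0.0381, 0.1465]
eef_rot: [0.333, 3.122, -0.003]
contact_force: [-0.6, 0.1, -0.9]
gripper_width: 0.227
grip_force: 30.0
```

Run:
```python
from h import *
t=[*place(J,[[.06,-.06,0]])[0,:2],.09]
goto(t,180+np.degrees(J[2]))
c=bot.camera('side')
goto(t,180+np.degrees(J[2]))
im=cv2.resize(c['pixels'],None,fx=4,fy=4,interpolation=2)[:,:,::-1].copy()
o=bot.get_obs()['eef_pos']
for z in(o[2]-.043,o[2]-.005): cv2.circle(im,tuple((proj(c,[[o[0],o[1],z]])[0]*4+1.5).astype(int)),2,(0,0,255),-1)
u=(proj(c,[[o[0],o[1],.06]])[0]*4).astype(int);cv2.imwrite('pics/above.png',im[u[1]-250:u[1]+200,u[0]-250:u[0]+250])
```

```text
at [0.6173 0.0381 0.1465] xdir 167.83 zdir [ 0.0018 -0.002  -1.    ] F [-0.64  0.06 -0.93] t 19.7
shift [0.0015 0.0006 0.0565] turn [-0.09  0.13  0.03]
at [0.6173 0.0382 0.1466] xdir 167.84 zdir [ 0.0019 -0.002  -1.    ] F [ 0.2   0.88 -0.88] t 19.75
shift [0.0015 0.0005 0.0566] turn [-0.09  0.13  0.03]
```

View pics/above.png

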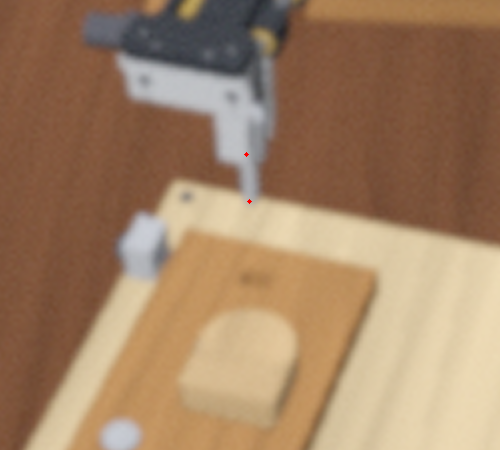

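The foot hangs at (248,200) in the crop, within a pixel of its predicted (249,201). The slot is visible at (255,280). I'll descend to just above the board.

Scaled: 0.056 m / 0.5 = 0.112, 0.0012 m / 0.5 = 0.0024.

arm_command(
  steps=[
    [0.0024,0.001,0.06,0,0,0,-1],
    [0.0024,0.001,0.1,0,0,0,-1],
    [0.0024,0.001,0.112,0,0,0,-1],
    [0.0024,0.001,0.112,0,0,0,-1],
    [0.0024,0.001,0.112,0,0,0,-1],
    [0.0024,0.001,0.112,0,0,0,-1],
    [0.0024,0.001,0.112,0,0,0,-1],
    [0.0024,0.001,0.112,0,0,0,-1],
    [0.0024,0.001,0.112,0,0,0,-1],
    [0.0024,0.001,0.112,0,0,0,-1],
  ],
)

```text
time_s: 20.75
eef_pos: [0.6164, 0.0387, 0.0907]
eef_rot: [0.333, 3.122, -0.003]
contact_force: [-0.6, -0.3, -1.2]
gripper_width: 0.227
grip_force: 30.0
```

Run:
```python
from h import *
goto([.6161,.0388,.0445],180+np.degrees(J[2]))
```

```text
at [0.6164 0.0387 0.0907] xdir 167.82 zdir [ 0.0021 -0.002  -1.    ] F [-0.55 -0.25 -1.19] t 20.75
shift [0.0004 0.0001 0.0462] turn [-0.09  0.14  0.02]
```

Scaled: 0.02 m / 0.5 = 0.04, 0.017 m / 0.5 = 0.034.

arm_command(
  steps=[
    [0,0,0.008,0,0,0,-1],
    [0,0,0.016,0,0,0,-1],
    [0,0,0.022,0,0,0,-1],
    [0,0,0.028,0,0,0,-1],
    [0,0,0.034,0,0,0,-1],
    [0,0,0.04,0,0,0,-1],
    [0,0,0.04,0,0,0,-1],
  ],
)

```text
time_s: 21.45
eef_pos: [0.616, 0.0388, 0.0699]
eef_rot: [0.333, 3.123, -0.003]
contact_force: [1.0, 0.2, -2.2]
gripper_width: 0.226
grip_force: 30.0
```

No contact; foot at about 27 mm, in the slot. Next is the jig hole.

Scaled: 0.013 m / 0.5 = 0.026, 0.011 m / 0.5 = 0.022.

arm_command(
  steps=[
    [0,0,0.008,0,0,0,-1],
    [0,0,0.014,0,0,0,-1],
    [0,0,0.018,0,0,0,-1],
    [0,0,0.022,0,0,0,-1],
    [0,0,0.026,0,0,0,-1],
    [0,0,0.026,0,0,0,-1],
  ],
)

```text
time_s: 22.05
eef_pos: [0.6163, 0.0387, 0.0572]
eef_rot: [0.333, 3.122, -0.003]
contact_force: [0.7, 1.0, -1.2]
gripper_width: 0.224
grip_force: 30.0
```

Scaled: 0.0115 m / 0.5 = 0.023, 0.003 m / 0.5 = 0.006.

arm_command(
  steps=[
    [0,0,0.006,0,0,0,-1],
    [0,0,0.012,0,0,0,-1],
    [0,0,0.018,0,0,0,-1],
    [0,0,0.021,0,0,0,-1],
    [0,0,0.023,0,0,0,-1],
    [0,0,0.023,0,0,0,-1],
    [0,0,0.023,0,0,0,-1],
  ],
)

```text
time_s: 22.75
eef_pos: [0.6163, 0.0387, 0.0458]
eef_rot: [0.333, 3.122, -0.003]
contact_force: [0.4, 0.9, -1.5]
gripper_width: 0.232
grip_force: 30.0
```

Scaled: 0.18 m / 0.5 = 0.36, -0.15 m / 0.5 = -0.3.

arm_command(
  steps=[
    [0,0,0.002,0,0,0,-0.2],
    [0,0,0.002,0,0,0,-0.2],
    [0,0,0.002,0,0,0,-0.2],
    [0,0,0.002,0,0,0,-0.2],
    [0,0,0.002,0,0,0,-0.2],
    [0,0,-0.04,0,0,0,-0.2],
    [0,0,-0.1,0,0,0,-0.2],
    [0,0,-0.2,0,0,0,-0.2],
    [0,0,-0.24,0,0,0,-0.2],
    [0.2,0,-0.3,0,0,0,-0.2],
    [0.3,0,-0.3,0,0,0,-0.2],
    [0.36,0,-0.3,0,0,0,-0.2],
    [0.36,0,-0.3,0,0,0,-0.2],
    [0.36,0,-0.3,0,0,0,-0.2],
  ],
)

```text
time_s: 24.15
eef_pos: [0.4366, 0.0778, 0.1957]
eef_rot: [0.33, 3.123, -0.003]
contact_force: [-0.9, -0.4, -0.1]
gripper_width: 0.401
grip_force: 0.0
```

Run:
```python
from h import *
c=bot.camera('side')
im=cv2.resize(c['pixels'],None,fx=4,fy=4,interpolation=2)[:,:,::-1].copy()
for z in(.04,.074): cv2.circle(im,tuple((proj(c,place(J,[[.06,-.06,z]]))[0]*4+1.5).astype(int)),2,(0,0,255),-1)
u=(proj(c,place(J,[[.06,-.06,.06]]))[0]*4).astype(int);cv2.imwrite('pics/end.png',im[u[1]-200:u[1]+250,u[0]-250:u[0]+250])
```

```text
(no output)
```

View pics/end.png

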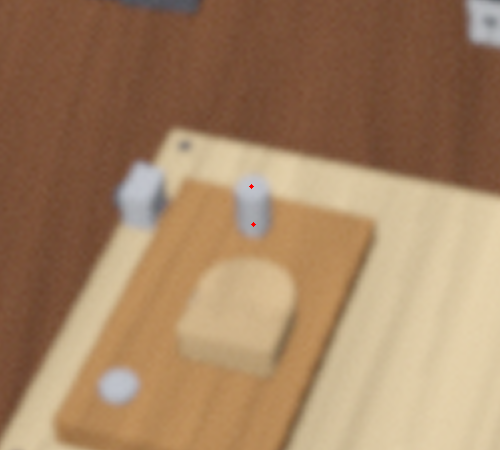

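The pin stands upright, with its shoulder on the board. The head spans (252,187) to (254,225), as predicted for a fully seated pin. I'm handing in the job.

```bash
python3 -c "
from station import bot
print(bot.close_job())"
```

```text
the job is handed in; nothing more can be done
None
```

The job is handed in at about 24 s; no verdict came back. By the arm's readings the board was pressed home at up to about 14 N of push (limit 18), and the last picture shows the lock pin seated upright through the board and released; the force on the screw was inferred, not read.

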